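Show a bronze bush to the inspection camera with the part tongs

TASK

Pick up the tongs from the bench and, with them, lift the bronze bush out of the blue tray; the robot itself must never touch the bush, the two steel bushes must stay standing where they are, and the camera must not be bumped. Hold the bush upright and still in front of the inspection camera, centred on the lens and 80 mm from the front of its ring light, with the tongs pointing at the lens so that the jaws do not hide the bush. Finish while still holding it there in the tongs: nothing is put down at the end.

Things in the scene. Friction and masses are not known exactly. Their poses are not given: they have to be found in the camera images.
- tongs: sprung part tongs lying flat, opening level: two steel arms with blue hand scales and black rubber V jaws; 220 mm long, 20 mm high, 130 g. Origin at the underside, straight below tongs_grip; x along the middle line to the jaws, z up. A spring holds them open: each scale takes 4 N to start closing, about 6 N near 40 mm width, and they spring open when released; partly squeezed they can be lifted
- tongs_grip (a point): point midway between the blue scales at half height (10 mm above the underside), 100 mm ahead of the pivot, near the centre of mass. Scales 64 mm long (x), 20 mm high. Width over their outsides here: 60 mm fully open, about 40 mm with the jaws on a 26 mm bush, 30 mm shut; the jaw gap closes about 2 mm for every 1 mm here
- tongs_jaw (a point): point midway between the two V jaws, where a round part centres itself; 190 mm from the pivot (90 mm ahead of tongs_grip), 10 mm above the underside. Jaws are 20 mm high and 36 mm long (x); gap between them 63 mm fully open, 82 mm over their outsides
- bush: flanged bronze bearing bush (golden), standing upright on its flange in the tray: body 26 mm diameter, 36 mm high overall, flange 34 mm diameter and 4 mm thick at the bottom, bore 18 mm, about 100 g. Origin at the centre of its underside, z up along its axis
- bush_center (a point): centre of the bronze bush, on its axis 18 mm above its underside
- steel_a: steel bush of the same shape and size, standing in the tray; stays there. Origin at the centre of its underside
- steel_b: second steel bush, like steel_a; stays there
- tray: low blue tray, fixed, 100 x 215 mm (x, y), rim 10 mm above the bench, floor 4 mm; three bushes stand in it in a row along its y axis, about 72 mm apart, in any order. It lies left or right of the tongs. Origin at the centre of its underside
- camera: inspection camera, fixed: blue body, black lens, white ring light (68 mm diameter) on a steel post and base plate. Origin on the bench under the point of focus; +x points from there towards the lens, along its axis. Ring light's front at x = 80 mm, lens axis 140 mm above the bench, base plate x = 115 to 255 mm, 120 mm wide. On the other side of the tongs from the tray
- camera_focus (a point): point on the lens axis, 80 mm in front of the ring light and 140 mm above the bench, where the bush's centre is to be held
Not all that is in view belongs to the job. Of the things that look like the camera, the larger one is meant.

How it is judged:
By the outcome, as a careful person would: the job done as asked, in the order asked, and still so for the second after the job is handed in, while the arm keeps its last pose, push and grip.
It also fails if it takes over 42 s, if anything falls off the work surface, if the arm or the gripper's body presses on something with over 40 N, if the wrist force passes 120 N, or if a joint passes its speed limit or range.

ROBOT

A 7-joint arm with a two-finger parallel gripper is mounted at the origin on the work surface. World frame = base frame: x ahead of the robot, y to its left, z up, the work surface at z = 0. Lengths are in mm, angles in rad, forces in N, time in s.
With the tool pointing down it reaches from about 425 to 825 mm from the base axis. Payload 3.6 kg.
Tool frame: the origin (TCP) lies at the very end of the fingers, on their centre line; the grasp point (between the pads) lies 19 mm behind it (manip.grasp_offset is the distance from the TCP to the grasp point, in mm); x points along the fingers, y is the direction in which the jaws open and shut, and the axes are right-handed (so a half turn about x gives the same grasp; the last joint's range is limited). The gripper opens to 85 mm and grips with 20 to 120 N. Pads are 22 mm wide; open, the fingers measure 114 mm over their backs; the gripper's body (76 mm by 85 mm) begins 54 mm behind the grasp point. The pads swing forward as they close: fully open they stand 13 mm farther back than shut.
Start: joints at [-1.304, 0.615, -0.013, 1.423, 0.008, 1.103, -0.04], TCP at [188.201, 622.128, 231.297] pointing down, gripper open.
Joint ranges: [-3.12, 3.12], [-0.3, 2.06], [-1.34, 1.32], [0.26, 2.42], [-1.36, 4.5], [0.01, 1.98], [-2.84, 2.84]. Speed limits (rad/s): [2.79, 2.79, 3.14, 3.14, 3.14, 3.14, 3.14].

INTERFACE

Orientations are given as a 3x3 rotation matrix whose columns are the frame's x, y, z axes.
In Python, from workcell import manip, vision, job gives the robot as it stands. The module is installed in compiled form; this text tells all that it offers.
- The arm moves only by the shell command python3 -m jog 'ROWS' [FORCE]. ROWS is JSON, a list of rows, each a list of 3 entries, a list of its own where there are three numbers: the opening in per cent of the stroke, from 0 (shut) to 100 (fully open), then the shift along the tool's x, y, z normalised to -1 to 1, where 1 is 0.3 m, then the turn, a rotation vector about the tool's x, y, z normalised to -1 to 1, where 1 is pi/4 rad. In form: [[hand, [dx, dy, dz], [ax, ay, az]], ...]. A call has 1 to 5 rows; each row is the pose to reach, as a shift and turn from the pose commanded when the call began, along the tool's axes at that moment; what a row does not reach only later rows make up. A row lasts 1/12 s, in which the tool goes at most 41.7 mm and 7.16 degrees, less where a joint would pass 70% of its speed; a pose out of reach is approached as far as the arm can. A call with a number of a shift or a turn outside -1 to 1 is refused whole. A call with a gripper value outside its range is refused whole. The fingers move at their own pace and stop on an object; FORCE is the grip in N (left out, the last holds). Time passes only in rows, so rows that repeat a pose let the fingers close. It gives the time, the measured TCP pose, the force and the opening at its end, in the units of the state.
- manip.get_obs(): the state, without advancing time (a new reading comes with each control period).
- vision.camera(name): name is "side" or "top"; returns the picture (480x640x3 uint8, blue, green, red); there is no depth.
- vision.camera_info(name): a dict with "fx", "fy", "cx", "cy" (pixels), "pose" (4x4, takes a point from camera to world coordinates). Camera axes: x right, y up, looking along -z (the intrinsics and any distortion apply to the point x, -y, -z); pixel columns grow to the right and rows downward; lengths in mm; the calibration is good to about 2 mm. A picture is of the moment at which its call begins. camera_info takes no time and is no camera call.
- job.hand_in(): hands the job in, once; it reports no verdict.
The state is a dict: "clock": time; "joint_positions": joint angles; "joint_vel": joint speeds; "effort": joint torques, N m; "position": TCP position; "orientation": TCP orientation; "force": force on the tool from outside, world axes, zero at the start; "torque": the same for the moment, N m; "finger_gap": opening from 0.0 (shut) to 1.0 (fully open).
Only numpy, scipy, OpenCV 4.12 (cv2) and the standard library are available. Lean on these libraries where they do the work, as an engineer would, in place of code of your own. Each camera call takes 0.05 s, during which the arm holds its last target. There are 200 camera calls.

## Working session

There is one attempt and no reset: what is moved stays moved. The work goes in short steps, Python scripts to look and compute and a shell command to move; the robot and the scene stay as the last step left them, time stands still between calls to the robot, and variables do not carry over. Pictures are saved under pics/ and viewed, about 8 in all and at most 12, crops included, and the job is handed in when it is done.

```bash
mkdir -p pics; python3 - <<'E'
from workcell import manip, vision
import cv2, numpy as np
np.set_printoptions(precision=3,suppress=True)
o=manip.get_obs()
print({k:o[k] for k in('clock','position','orientation','finger_gap')}, manip.grasp_offset)
for n in('top','side'):
    cv2.imwrite(f'pics/{n}0.png',vision.camera(n)); i=vision.camera_info(n); print(n,{k:(np.array(v) if k!='zz' else v) for k,v in i.items()})
E
```

```text
{'clock': 0.0, 'position': array([188.028, 621.414, 230.145]), 'orientation': array([[-0.001,  0.29 ,  0.957],
       [-0.002,  0.957, -0.29 ],
       [-1.   , -0.003,  0.   ]]), 'finger_gap': 0.9988320617409417} 18.700000000000003
top {'fx': array(568.712), 'fy': array(568.712), 'cx': array(316.655), 'cy': array(238.314), 'pose': array([[   0.026,    0.987,   -0.16 ,  284.521],
       [  -1.   ,    0.025,   -0.01 ,  -29.44 ],
       [  -0.006,    0.16 ,    0.987, 1457.21 ],
       [   0.   ,    0.   ,    0.   ,    1.   ]])}
side {'fx': array(472.589), 'fy': array(472.589), 'cx': array(317.068), 'cy': array(250.896), 'pose': array([[ -0.895,   0.305,  -0.326, 180.664],
       [ -0.447,  -0.594,   0.669, 627.88 ],
       [  0.01 ,   0.744,   0.668, 759.038],
       [  0.   ,   0.   ,   0.   ,   1.   ]])}
```

View pics/top0.png

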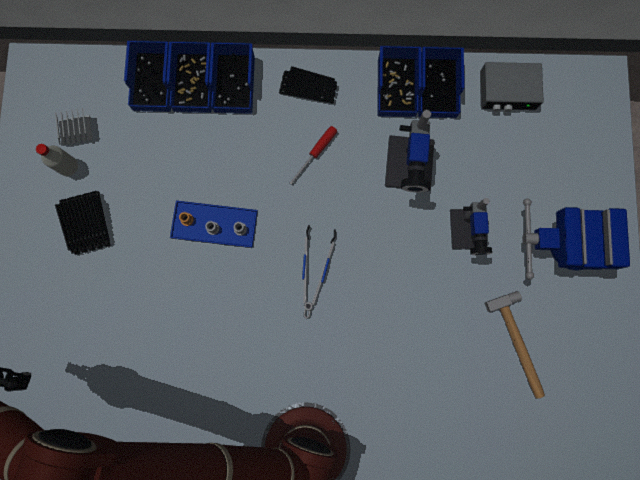

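View pics/side0.png

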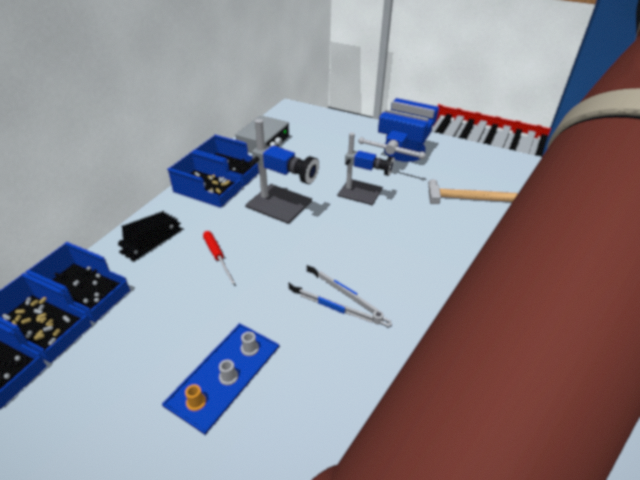

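Candidates: bush is the golden one at top(187,218), against steel ones at (213,228) and (241,229). The camera is the larger one at (418,150), against the small one at (480,225). The tongs are at (318,270), against the screwdriver at (315,155). Next I check this in one close crop and measure.

```bash
cat > h.py <<'E'
import numpy as np, cv2
from workcell import manip, vision
np.set_printoptions(precision=1,suppress=True)
def ray(n,u,v):
    i=vision.camera_info(n);P=np.array(i['pose']);d=np.array([(u-i['cx'])/i['fx'],-(v-i['cy'])/i['fy'],-1.])
    return P[:3,3],P[:3,:3]@d
def at(n,u,v,z):
    o,d=ray(n,u,v);return o+d*(z-o[2])/d[2]
def proj(n,p):
    i=vision.camera_info(n);P=np.array(i['pose']);c=P[:3,:3].T@(np.array(p,float)-P[:3,3])
    return np.array([i['cx']+i['fx']*c[0]/-c[2],i['cy']-i['fy']*c[1]/-c[2]])
E
python3 - <<'E'
import cv2,numpy as np
t=cv2.imread('pics/top0.png');s=cv2.imread('pics/side0.png')
a=cv2.resize(t[190:330,160:360],None,fx=4,fy=4,interpolation=cv2.INTER_CUBIC) #800x560
cv2.imwrite('pics/c1.png',a)
b=cv2.resize(t[100:200,375:475],(400,400),interpolation=cv2.INTER_CUBIC)
c=cv2.resize(s[110:230,240:340],(400,480),interpolation=cv2.INTER_CUBIC)
b=np.vstack([b,np.zeros((80,400,3),np.uint8)])
cv2.imwrite('pics/c2.png',np.hstack([b,c]))
E
```

```text
(no output)
```

View pics/c1.png

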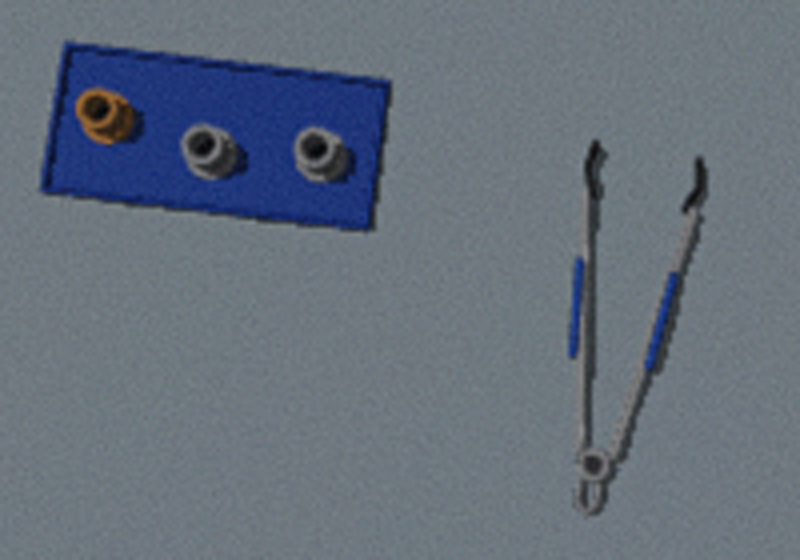

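View pics/c2.png

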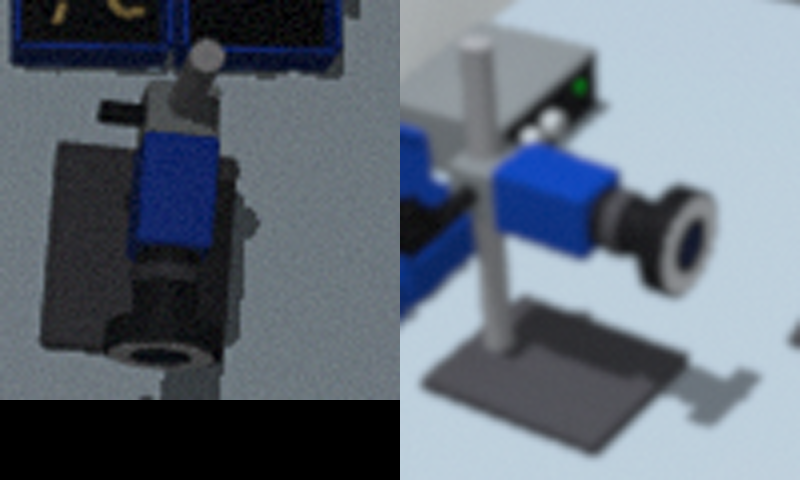

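```bash
python3 - <<'E'
from h import *
T=lambda x,y,z:at('top',160+x/4,190+y/4,z)
tr=[T(*c,10) for c in((65,42),(390,82),(372,230),(42,190))]
print('tray',*[t[:2] for t in tr],'c',np.mean(tr,0)[:2])
d=(tr[0]+tr[3]-tr[1]-tr[2])/2; print('tray y dir',d[:2],np.linalg.norm(d))
for n,c in(('bronze',(100,106)),('A',(206,146)),('B',(317,147))): print(n,T(*c,40)[:2])
pv=T(593,464,18);j=(T(595,170,20)+T(699,185,20))/2;g=(T(577,308,20)+T(663,322,20))/2
print('pivot',pv[:2],'jaw',j[:2],'grip',g[:2],[np.linalg.norm(a-pv) for a in(j,g)])
for a in(j,g):
  dd=a-pv;print('yaw',np.degrees(np.arctan2(dd[1],dd[0])))
C=lambda x,y,z:at('top',375+x/4,100+y/4,z)
b=[C(*c,8) for c in((57,142),(237,160),(42,347))];print('base',*[q[:2] for q in b], np.linalg.norm(b[0]-b[1]),np.linalg.norm(b[0]-b[2]))
dd=b[2]-b[0];print('base dir',np.degrees(np.arctan2(-dd[1],-dd[0])))
o1,d1=ray('top',375+163/4,100+353/4);o2,d2=ray('side',240+290/4,110+240/4)
A=np.c_[d1,-d2];s=np.linalg.lstsq(A,o2-o1,rcond=None)[0];p,q=o1+d1*s[0],o2+d2*s[1];print('ring',p,q,np.linalg.norm(p-q))
print('ring z140',at('top',375+163/4,100+353/4,140),at('side',240+290/4,170,140))
# body blue top edges centreline dir (z~165)
E
```

```text
tray [610.  354.4] [588.6 141.1] [491.2 148.6] [511.9 362.9] c [550.4 251.8]
tray y dir [ 21.1 213.8] 214.8360191476671
bronze [562.2 321.5]
A [538.  252.5]
B [539.1 182.1]
pivot [345.   2.] jaw [528.1 -27.4] grip [439.2 -12.5] [np.float64(185.552213088523), np.float64(95.42241410311269)]
yaw -9.127671082725685
yaw -8.735001721449617
base [ 801.1 -200.2] [ 791.5 -319.5] [ 660.8 -191.2] 119.70186823843677 140.59946611404575
base dir -3.6803774496238386
ring [ 624.4 -248.2  140.8] [ 623.7 -248.5  140.6] 0.771325288971649
ring z140 [ 624.6 -248.3  140. ] [ 624.1 -249.4  140. ]
```

Both crops agree with the descriptions: the bronze bush is at the tray's left end, and the big camera's ring triangulates to z≈140. From this, the tongs grip is ≈(439,-13) with yaw -9°, the bush is ≈(562,321), and the focus is ≈(543.5,-243) with yaw ≈-4°.

```bash
cat > plan.py <<'E'
import sys
from h import *
from scipy.spatial.transform import Rotation as Ro
# plan.py x y z yaw_deg : target of TCP, tool z axis at yaw, tool x down
x,y,z,w=map(float,sys.argv[1:5]);w=np.radians(w)
o=manip.get_obs();p,R=o['position'],o['orientation']
zt=np.array([np.cos(w),np.sin(w),0]);xt=np.array([0,0,-1.]);T=np.c_[xt,np.cross(zt,xt),zt]
s=R.T@(np.array([x,y,z])-p)/300;t=Ro.from_matrix(R.T@T).as_rotvec()/(np.pi/4)
np.set_printoptions(precision=4,suppress=True)
print('clk',round(o['clock'],2),'pos',p,'gap',round(o['finger_gap'],3),'shift',s,'turn',t,'rows',np.linalg.norm(s)*300/41.7)
E
python3 plan.py 480 330 230 -9; python3 -c "
import numpy as np;print()"
```

```text
clk 0.1 pos [188.0177 621.4725 230.226 ] gap 1.003 shift [ 0.0024 -0.6482  1.2129] turn [-0.174  -0.0001  0.003 ] rows 9.893646528124995
```

```bash
python3 -m jog '[[100,[0,-0.32,0.6],[-0.17,0,0]],[100,[0,-0.32,0.6],[-0.17,0,0]],[100,[0,-0.32,0.6],[-0.17,0,0]],[100,[0,-0.32,0.6],[-0.17,0,0]],[100,[0,-0.32,0.6],[-0.17,0,0]]]'; python3 plan.py 480 330 230 -9;python3 plan.py 439 -13 200 -9
```

```text
clock: 0.52
position: [334.6, 475.5, 230.9]
orientation: [[0.0, 0.161, 0.987], [-0.002, 0.987, -0.161], [-1.0, -0.002, 0.001]]
force: [1.3, 0.6, 0.0]
finger_gap: 0.998
clk 0.52 pos [334.5694 475.4762 230.8847] gap 0.998 shift [ 0.0039 -0.4006  0.5565] turn [-0.0058  0.0007  0.002 ] rows 4.9329515561154365
clk 0.52 pos [334.5694 475.4762 230.8847] gap 0.998 shift [ 0.1058 -1.5508  0.6056] turn [-0.0058  0.0007  0.002 ] rows 12.001640573981222
```

```bash
python3 -m jog '[[100,[0,-0.62,0.35],[0,0,0]],[100,[0,-0.62,0.35],[0,0,0]],[100,[0,-0.62,0.35],[0,0,0]],[100,[0,-0.62,0.35],[0,0,0]],[100,[0,-0.62,0.35],[0,0,0]]]' | head -2; python3 plan.py 439 -13 120 -9
```

```text
clock: 0.93
position: [405.0, 280.5, 231.0]
clk 0.93 pos [404.9627 280.5013 231.0471] gap 1.0 shift [ 0.3706 -0.9475  0.2681] turn [-0.0038 -0.0006  0.0007] rows 7.569471403416575
```

```bash
python3 -m jog '[[100,[0.1,-0.94,0.27],[0,0,0]],[100,[0.1,-0.94,0.27],[0,0,0]],[100,[0.1,-0.94,0.27],[0,0,0]],[100,[0.1,-0.94,0.27],[0,0,0]],[100,[0.1,-0.94,0.27],[0,0,0]]]' | head -2; python3 plan.py 439 -13 120 -9
```

```text
clock: 1.35
position: [429.1, 74.9, 209.9]
clk 1.35 pos [429.1482  74.9178 209.8675] gap 1.001 shift [ 0.2996 -0.284   0.0792] turn [-0.0037 -0.0003  0.0002] rows 3.0241285185571423
```

```bash
python3 -m jog '[[100,[0.2,-0.26,0.07],[0,0,0]],[100,[0.26,-0.26,0.07],[0,0,0]],[100,[0.29,-0.26,0.07],[0,0,0]],[100,[0.29,-0.26,0.07],[0,0,0]],[100,[0.29,-0.26,0.07],[0,0,0]]]' | head -2; python3 plan.py 439 -13 120 -9
python3 - <<'E'
from h import *
t=vision.camera('top');s=vision.camera('side')
a=cv2.resize(t[180:330,240:390],(400,400),interpolation=cv2.INTER_CUBIC);b=cv2.resize(s[200:350,260:410],(400,400),interpolation=cv2.INTER_CUBIC)
cv2.imwrite('pics/d1.png',np.hstack([a,b]))
E
```

```text
clock: 1.77
position: [436.5, -4.4, 121.8]
clk 1.77 pos [436.5095  -4.424  121.7833] gap 0.999 shift [ 0.0059 -0.0269  0.0129] turn [-0.0078 -0.0058  0.0013] rows 0.21838429555242822
```

View pics/d1.png

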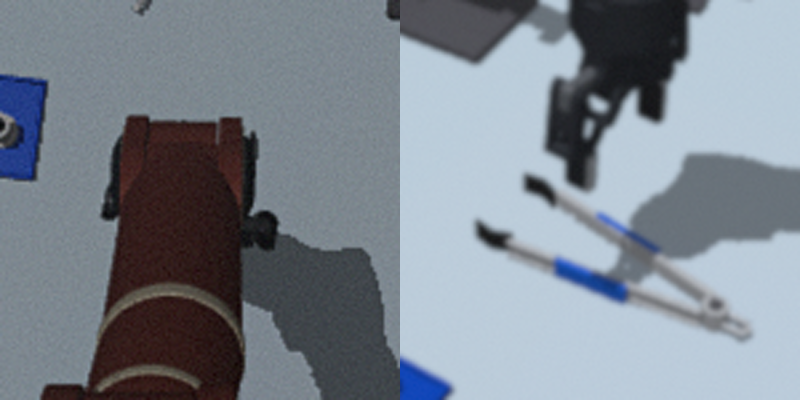

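```bash
python3 - <<'E'
from h import *
a=at('side',332,305,12);b=at('side',345.5,287,14);print(a,b,(a+b)/2)
print(proj('side',manip.get_obs()['position']))
E
python3 plan.py 439 -13 3 -9
```

```text
[441.8  17.7  12. ] [437.1 -41.2  14. ] [439.5 -11.7  13. ]
[339.6 260.9]
clk 1.87 pos [438.4538  -2.2223 123.7486] gap 1.004 shift [ 0.4025 -0.0356  0.0071] turn [-0.002   0.0013 -0.0013] rows 2.90719078814456
```

```bash
python3 -m jog '[[100,[0.1,-0.034,0.006],[0,0,0]],[100,[0.2,-0.034,0.006],[0,0,0]],[100,[0.26,-0.034,0.006],[0,0,0]],[100,[0.28,-0.034,0.006],[0,0,0]],[100,[0.28,-0.034,0.006],[0,0,0]]]' | head -2; python3 plan.py 439.3 -12.5 3 -9
```

```text
clock: 2.28
position: [438.3, -12.2, 39.1]
clk 2.28 pos [438.2523 -12.2443  39.1073] gap 1.001 shift [ 0.1204 -0.0004  0.0036] turn [-0.0005 -0.0005 -0.0009] rows 0.8662687370015321
```

```bash
python3 -m jog '[[100,[0.06,0,0.003],[0,0,0]],[100,[0.1,0,0.003],[0,0,0]],[100,[0.119,0,0.003],[0,0,0]],[90,[0.119,0,0.003],[0,0,0]],[80,[0.119,0,0.003],[0,0,0]]]' 40; python3 plan.py 439.3 -12.5 3 -9
```

```text
clock: 2.7
position: [439.7, -13.5, 4.5]
orientation: [[0.002, 0.159, 0.987], [0.0, 0.987, -0.159], [-1.0, 0.0, 0.002]]
force: [-0.5, 1.2, -0.2]
finger_gap: 0.802
clk 2.7 pos [439.6871 -13.5246   4.4518] gap 0.802 shift [ 0.0048  0.0032 -0.0018] turn [-0.003   0.0023 -0.0006] rows 0.04361316136883912
```

```bash
python3 -m jog '[[70,[0,0,0],[0,0,0]],[65,[0,0,0],[0,0,0]],[60,[0,0,0],[0,0,0]],[58,[0,0,0],[0,0,0]],[58,[0,0,0],[0,0,0]]]' 40; python3 - <<'E'
from h import *
s=vision.camera('side');t=vision.camera('top')
a=cv2.resize(t[180:330,240:390],(400,400),interpolation=cv2.INTER_CUBIC);b=cv2.resize(s[220:350,270:400],(400,400),interpolation=cv2.INTER_CUBIC)
cv2.imwrite('pics/d2.png',np.hstack([a,b]))
E
```

```text
clock: 3.12
position: [440.7, -13.8, 5.2]
orientation: [[0.005, 0.159, 0.987], [0.0, 0.987, -0.159], [-1.0, 0.001, 0.005]]
force: [0.2, 0.5, 8.3]
finger_gap: 0.581
```

View pics/d2.png

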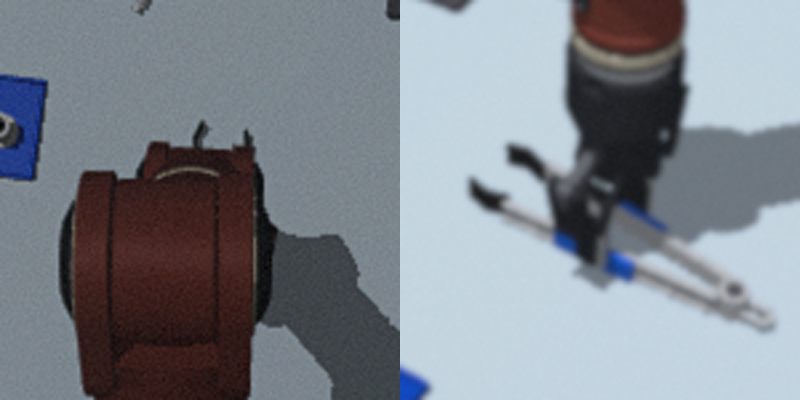

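Pads are on both scales, and the jaws have partly closed. I lift gently.

```bash
python3 -m jog '[[57,[-0.01,0,0],[0,0,0]],[57,[-0.04,0,0],[0,0,0]],[57,[-0.1,0,0],[0,0,0]],[57,[-0.2,0,0],[0,0,0]],[57,[-0.2,0,0],[0,0,0]]]' 40; python3 - <<'E'
from h import *
s=vision.camera('side')
cv2.imwrite('pics/d3.png',cv2.resize(s[200:340,265:405],(600,600),interpolation=cv2.INTER_CUBIC))
E
```

```text
clock: 3.63
position: [441.2, -14.1, 67.5]
orientation: [[0.008, 0.16, 0.987], [-0.0, 0.987, -0.16], [-1.0, 0.001, 0.008]]
force: [1.4, -0.7, -0.7]
finger_gap: 0.573
```

View pics/d3.png

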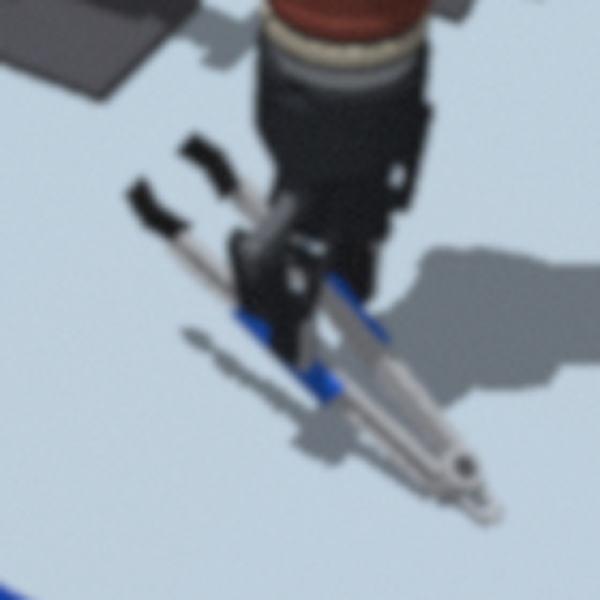

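The tongs pitched nose-up during the lift: the tail stayed low and the jaws rose. I measure the pitch from the image before mending it.

```bash
python3 - <<'E'
from h import *
o=manip.get_obs();p=o['position'];n=np.array([np.sin(np.radians(9)),np.cos(np.radians(9)),0])
f=lambda u,v:(265+u*140/600,200+v*140/600)
def pl(u,v,off=0):
    c,d=ray('side',*f(u,v));t=((p+n*off-c)@n)/(d@n);return c+d*t
pv=pl(463,466);j1=pl(155,210,22);j2=pl(208,165,-22)
print(p,'pivot',pv,'jaws',j1,j2)
j=(j1+j2)/2;d=j-pv;print(np.linalg.norm(d),'pitch',np.degrees(np.arctan2(d[2],np.hypot(*d[:2]))))
g=pv+d*100/190;print('grip pt',g)
E
```

```text
[440.6 -14.   66. ] pivot [358.1  -1.   24.8] jaws [525.9  -5.3 117. ] [519.6 -48.8 114.7]
189.9603137827965 pitch 28.640744476709664
grip pt [444.7 -14.7  72.7]
```

```bash
python3 -m jog '[[57,[0.07,0,0],[0,0,0]],[57,[0.12,0,0],[0,0,0]],[57,[0.16,0,0],[0,0,0]],[57,[0.19,0,0],[0,0,0]],[57,[0.205,0,0],[0,0,0]]]' 40; python3 -m jog '[[57,[0,0,0],[0,0,0]],[75,[0,0,0],[0,0,0]],[90,[0,0,0],[0,0,0]],[100,[0,0,0],[0,0,0]],[100,[0,0,0],[0,0,0]]]' 40;  python3 - <<'E'
from h import *
s=vision.camera('side')
cv2.imwrite('pics/d4.png',cv2.resize(s[220:350,270:400],(600,600),interpolation=cv2.INTER_CUBIC))
E
```

```text
clock: 4.1
position: [437.8, -13.9, 1.1]
orientation: [[-0.003, 0.16, 0.987], [0.0, 0.987, -0.16], [-1.0, -0.0, -0.003]]
force: [-1.3, 0.2, 11.1]
finger_gap: 0.572
clock: 4.52
position: [439.1, -14.0, 2.2]
orientation: [[0.001, 0.16, 0.987], [-0.0, 0.987, -0.16], [-1.0, 0.0, 0.001]]
force: [0.2, -0.5, -0.4]
finger_gap: 1.001
```

View pics/d4.png

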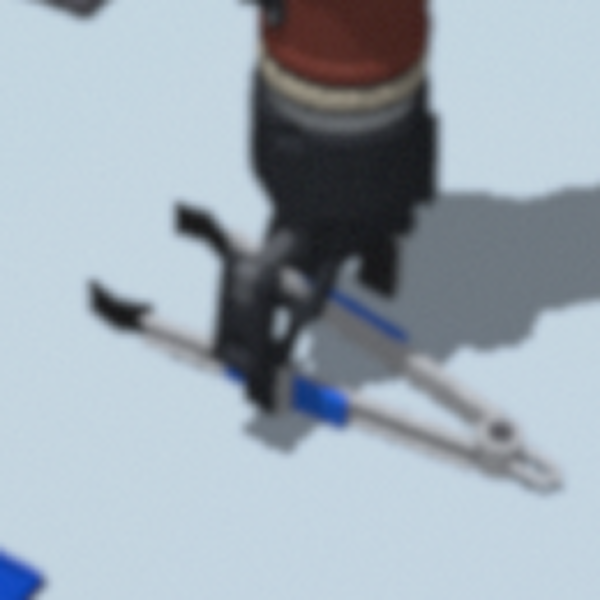

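```bash
python3 - <<'E'
from h import *
f=lambda u,v,z:at('side',270+u*130/600,220+v*130/600,z)
pv=f(500,433,19);j=(f(125,310,12)+f(203,228,14))/2;d=j-pv
print(pv,f(125,310,12),f(203,228,14),np.linalg.norm(d[:2]),np.degrees(np.arctan2(d[1],d[0])));u=d/np.linalg.norm(d[:2]);print('grip',j-90*u, pv+100*u)
print('scale left',f(225,372,10),f(345,412,10))
E
python3 plan.py 430 -12.2 2.5 -9
```

```text
[344.7   1.9  19. ] [531.6   5.6  12. ] [522.9 -58.9  14. ] 184.72540985218802 -8.891000633264643
grip [438.3 -12.7  15.9] [443.5 -13.5  15.8]
scale left [472.9  17.6  10. ] [413.8  14.6  10. ]
clk 4.57 pos [439.1112 -13.9563   2.1696] gap 1.0 shift [-0.0011  0.0009 -0.0309] turn [-0.004   0.0008 -0.0001] rows 0.22265743657913226
```

Tongs are flat again, essentially in their original pose. I regrip about 8 mm farther back and a little tighter, then lift slowly.

```bash
python3 -m jog '[[100,[0,0.003,-0.028],[0,0,0]],[85,[0,0.003,-0.028],[0,0,0]],[70,[0,0.003,-0.028],[0,0,0]],[54,[0,0.003,-0.028],[0,0,0]],[54,[0,0.003,-0.028],[0,0,0]]]' 40; python3 -m jog '[[54,[0,0,0],[0,0,0]],[54,[-0.003,0,0],[0,0,0]],[54,[-0.008,0,0],[0,0,0]],[54,[-0.016,0,0],[0,0,0]],[54,[-0.026,0,0],[0,0,0]]]' 40;python3 -m jog '[[54,[-0.012,0,0],[0,0,0]],[54,[-0.026,0,0],[0,0,0]],[54,[-0.042,0,0],[0,0,0]],[54,[-0.05,0,0],[0,0,0]],[54,[-0.05,0,0],[0,0,0]]]' 40;  python3 - <<'E'
from h import *
s=vision.camera('side')
cv2.imwrite('pics/d5.png',cv2.resize(s[220:350,270:400],(600,600),interpolation=cv2.INTER_CUBIC))
E
```

```text
clock: 4.98
position: [431.5, -11.8, 2.7]
orientation: [[0.002, 0.16, 0.987], [-0.0, 0.987, -0.16], [-1.0, 0.0, 0.002]]
force: [-0.5, 0.9, 7.8]
finger_gap: 0.543
clock: 5.4
position: [430.4, -11.7, 9.7]
orientation: [[-0.001, 0.16, 0.987], [-0.0, 0.987, -0.16], [-1.0, -0.0, -0.001]]
force: [0.3, 0.4, -1.6]
finger_gap: 0.54
clock: 5.82
position: [431.1, -11.7, 25.4]
orientation: [[0.001, 0.16, 0.987], [-0.0, 0.987, -0.16], [-1.0, 0.0, 0.001]]
force: [-0.5, 0.7, -1.6]
finger_gap: 0.546
```

View pics/d5.png

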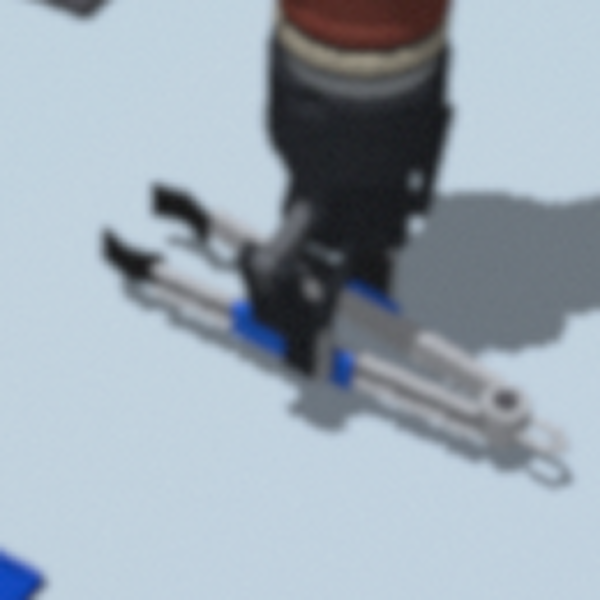

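```bash
cat > pitch.py <<'E'
from h import *
def pitch(p,yaw,f,pv,j1,j2,half):
    n=np.array([-np.sin(np.radians(yaw)),np.cos(np.radians(yaw)),0])
    def pl(u,v,off=0):
        c,d=ray('side',*f(u,v));t=((p+n*off-c)@n)/(d@n);return c+d*t
    a=pl(*pv);b=(pl(*j1,half)+pl(*j2,-half))/2;d=b-a
    print('pivot',a,'jaw',b,np.linalg.norm(d),'pitch',np.degrees(np.arctan2(d[2],np.hypot(*d[:2]))),'grip',b-d/np.linalg.norm(d)*90)
E
python3 - <<'E'
from pitch import *
pitch(manip.get_obs()['position'],-9,lambda u,v:(270+u*130/600,220+v*130/600),(505,402),(130,262),(182,208),22)
E
python3 plan.py 450 150 160 -9
```

```text
pivot [344.6   2.   39.8] jaw [532.2 -27.8  32.4] 190.14560108895236 pitch -2.2404037416717464 grip [443.4 -13.7  35.9]
clk 5.87 pos [430.9939 -11.7198  25.1272] gap 0.544 shift [-0.4495  0.5423 -0.0231] turn [-0.004   0.0012 -0.0001] rows 5.070407269207074
```

```bash
python3 - <<'E'
from h import *
from scipy.optimize import least_squares
bx={'top':(170,200,205,235),'side':(175,215,375,415)};C={}
for n,(a,b,c,d) in bx.items():
    im=cv2.imread(f'pics/{n}0.png');h=cv2.cvtColor(im,cv2.COLOR_BGR2HSV)[c:d,a:b]
    m=(h[...,0]<25)&(h[...,1]>100)&(h[...,2]>40);m=cv2.morphologyEx(m.astype('u1'),cv2.MORPH_CLOSE,np.ones((5,5)))
    v,u=np.nonzero(m);C[n]=(a+u.min(),a+u.max(),c+v.min(),c+v.max(),m.sum());
th=np.linspace(0,2*np.pi,60)
pts=np.vstack([np.c_[r*np.cos(th),r*np.sin(th),0*th+z] for r,z in((13,36),(13,4),(17,4),(17,0))])
def box(n,x,y):
    q=np.array([proj(n,p+[x,y,4]) for p in pts]);return np.array([q[:,0].min(),q[:,0].max(),q[:,1].min(),q[:,1].max()])
for n in bx:
    r=least_squares(lambda s:box(n,*s)-(np.array(C[n][:4])+[-.5,.5,-.5,.5]),[562,321],diff_step=1e-3);print(n,C[n],r.x,r.fun)
E
python3 -m jog '[[54,[-0.03,0.02,0],[0,0,0]],[54,[-0.09,0.06,0],[0,0,0]],[54,[-0.16,0.13,0],[0,0,0]],[54,[-0.23,0.21,0],[0,0,0]],[54,[-0.29,0.29,0],[0,0,0]]]' | head -2;python3 -m jog '[[54,[-0.05,0.08,0],[0,0,0]],[54,[-0.09,0.16,0],[0,0,0]],[54,[-0.12,0.23,0],[0,0,0]],[54,[-0.13,0.28,0],[0,0,0]],[54,[-0.13,0.3,0],[0,0,0]]]';python3 plan.py 463.9 337 120 -9
```

```text
top (np.int64(179), np.int64(192), np.int64(212), np.int64(225), np.uint64(141)) [562.2 326.2] [-0.4  0.5 -0.1  0.1]
clock: 6.28
position: [444.5, 74.7, 112.8]
clock: 6.7
position: [459.3, 166.3, 151.4]
orientation: [[0.002, 0.155, 0.988], [0.002, 0.988, -0.155], [-1.0, 0.003, 0.002]]
force: [0.1, 0.1, -1.7]
finger_gap: 0.536
clk 6.7 pos [459.3243 166.314  151.4098] gap 0.536 shift [ 0.1061  0.5641 -0.0735] turn [ 0.0014  0.002  -0.0033] rows 4.163364045979619Traceback (most recent call last):
  File "<stdin>", line 13, in <module>
    return func(*args, **kwargs)
    result = trf(vector_fun.fun, vector_fun.jac, x0, f0, J0, lb, ub, ftol, xtol,
                 gtol, max_nfev, x_scale, loss_function, tr_solver,
                 tr_options.copy(), verbose, callback=callback_wrapped)
    return trf_no_bounds(
        fun, jac, x0, f0, J0, ftol, xtol, gtol, max_nfev, x_scale,
        loss_function, tr_solver, tr_options, verbose, callback=callback)
    f_new = fun(x_new)
    self._update_fun()
    ~~~~~~~~~~~~~~~~^^
    self.f = self.fun_wrapped(xp_copy(self.x))
             ~~~~~~~~~~~~~~~~^^^^^^^^^^^^^^^^^
    return np.atleast_1d(self.fun(x))
                         ~~~~~~~~^^^
    return self.f(x, *self.args, **self.kwargs)
           ~~~~~~^^^^^^^^^^^^^^^^^^^^^^^^^^^^^^
  File "<stdin>", line 13, in <lambda>
  File "<stdin>", line 11, in box
  File "h.py", line 10, in proj
    i=vision.camera_info(n);P=np.array(i['pose']);c=P[:3,:3].T@(np.array(p,float)-P[:3,3])
ValueError: time passes only in moves, steps and waits
```

```bash
sed -i 's/^def ray/from functools import lru_cache\nvision.camera_info=lru_cache(None)(vision.camera_info)\ndef ray/' h.py; cat > bush.py <<'E'
from h import *
from scipy.optimize import least_squares
th=np.linspace(0,2*np.pi,40)
pts=np.vstack([np.c_[r*np.cos(th),r*np.sin(th),0*th+z] for r,z in((13,36),(13,4),(17,4),(17,0))])
def box(n,p):
    q=np.array([proj(n,a+p) for a in pts]);return np.array([q[:,0].min(),q[:,0].max(),q[:,1].min(),q[:,1].max()])
def mask(im,b,s=90):
    h=cv2.cvtColor(im,cv2.COLOR_BGR2HSV);m=((h[...,0]<28)&(h[...,0]>3)&(h[...,1]>s)).astype('u1');k=np.zeros_like(m);k[b[2]:b[3],b[0]:b[1]]=1
    n,l,st,_=cv2.connectedComponentsWithStats(m*k);i=1+np.argmax(st[1:,4]);x,y,w,h,_=st[i];return np.array([x-.5,x+w-.5,y-.5,y+h-.5])
E
python3 - <<'E'
from bush import *
B={n:mask(cv2.imread(f'pics/{n}0.png'),b) for n,b in(('top',(170,205,200,235)),('side',(175,215,375,420)))}
for n in B: print(n,B[n],box(n,np.array([562.,321.5,4])))
for ns in(['top'],['side'],['top','side']):
    r=least_squares(lambda s:np.hstack([box(n,np.array([*s,4]))-B[n] for n in ns]),[562.,321.],diff_step=1e-3);print(ns,r.x,r.fun)
E
```

```text
top [178.5 192.5 211.5 225.5] [179.9 194.7 211.6 225.7]
side [185.5 204.5 384.5 409.5] [185.8 206.7 382.3 409. ]
['top'] [562.2 326.1] [-0.4  0.5 -0.1  0.1]
['side'] [562.3 324.5] [-1.   1.  -0.9  0.8]
['top', 'side'] [562.2 325. ] [ 0.   0.9 -0.   0.1 -1.1  0.9 -0.6  1.1]
```

```bash
python3 -m jog '[[54,[0.01,0.06,0],[0,0,0]],[54,[0.03,0.16,0],[0,0,0]],[54,[0.06,0.27,-0.02],[0,0,0]],[54,[0.09,0.38,-0.04],[0,0,0]],[54,[0.1,0.47,-0.06],[0,0,0]]]' | head -2;python3 plan.py 463.9 339.3 80 -9
```

```text
clock: 7.12
position: [462.5, 306.0, 118.6]
clk 7.12 pos [462.4815 305.9774 118.6007] gap 0.543 shift [ 0.1285  0.1107 -0.0127] turn [-0.0039 -0.0036  0.0029] rows 1.22335515472442
```

```bash
python3 -m jog '[[54,[0.03,0.06,-0.01],[0,0,0]],[54,[0.07,0.09,-0.01],[0,0,0]],[54,[0.11,0.107,-0.01],[0,0,0]],[54,[0.125,0.107,-0.01],[0,0,0]],[54,[0.125,0.107,-0.01],[0,0,0]]]' | head -2;python3 plan.py 463.9 339.3 80 -9;  python3 - <<'E'
from h import *
s=vision.camera('side');t=vision.camera('top')
a=cv2.resize(t[180:270,150:240],(400,400),interpolation=cv2.INTER_CUBIC)
b=cv2.resize(s[300:450,130:280],(400,400),interpolation=cv2.INTER_CUBIC)
cv2.imwrite('pics/d6.png',np.hstack([a,b]))
E
```

```text
clock: 7.53
position: [465.2, 334.1, 81.0]
clk 7.53 pos [465.2056 334.0649  81.0377] gap 0.538 shift [ 0.0034  0.0165 -0.0071] turn [-0.0072 -0.0036  0.0066] rows 0.13175750463206864
```

View pics/d6.png

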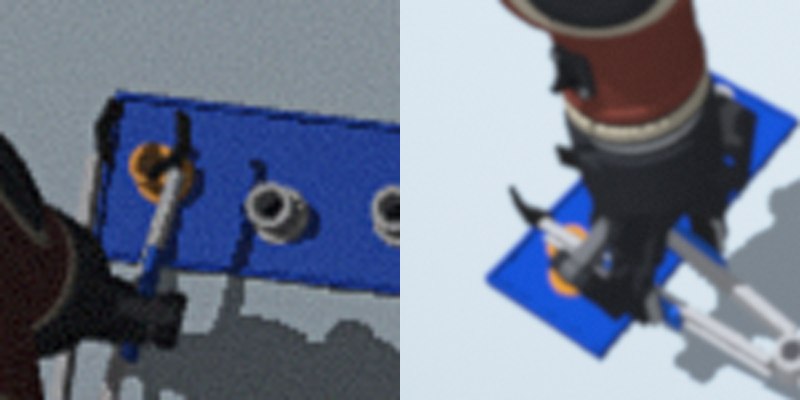

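```bash
python3 - <<'E'
from h import *
f=lambda u,v,z:at('top',150+(u+.5)*.225-.5,180+(v+.5)*.225-.5,z)
l=f(108,132,95);r=f(181,140,95);print(l,r,(l+r)/2, 'bush top',f(152,166,40))
p=manip.get_obs()['position'];j=(l+r)/2
y=np.radians(-9);d=(j-p)[:2];print(p,'ahead',d@[np.cos(y),np.sin(y)],'left',d@[-np.sin(y),np.cos(y)])
E
```

```text
[568.6 336.2  95. ] [565.1 295.6  95. ] [566.9 315.9  95. ] bush top [560.9 324.4  40. ]
[466.4 334.8  82.9] ahead 102.2096337464942 left -2.9318425359509876
```

```bash
python3 plan.py 462 341.8 60 -9
```

```text
clk 7.63 pos [466.4054 334.7688  82.9171] gap 0.539 shift [ 0.0763  0.0209 -0.0183] turn [-0.0079 -0.0003  0.0028] rows 0.5844822106609446
```

```bash
python3 -m jog '[[54,[0,0.015,-0.018],[-0.008,0,0]],[54,[0,0.021,-0.018],[-0.008,0,0]],[54,[0.03,0.021,-0.018],[-0.008,0,0]],[54,[0.06,0.021,-0.018],[-0.008,0,0]],[54,[0.075,0.021,-0.018],[-0.008,0,0]]]' | head -2;python3 -m jog '[[54,[0,0,0],[0,0,0]],[54,[0,0,0],[0,0,0]]]';python3 plan.py 462 341.8 18 -9
```

```text
clock: 8.05
position: [460.8, 343.7, 59.3]
clock: 8.22
position: [461.3, 343.9, 60.0]
orientation: [[-0.001, 0.154, 0.988], [-0.001, 0.988, -0.154], [-1.0, -0.001, -0.001]]
force: [-0.3, 0.2, -0.9]
finger_gap: 0.545
clk 8.22 pos [461.2571 343.8584  59.9754] gap 0.545 shift [ 0.1399 -0.0062  0.0036] turn [ 0.0038 -0.0012  0.0017] rows 1.0079707568508374
```

```bash
python3 -m jog '[[54,[0.02,-0.005,0.003],[0,0,0]],[54,[0.05,-0.005,0.003],[0,0,0]],[54,[0.08,-0.005,0.003],[0,0,0]],[54,[0.11,-0.005,0.003],[0,0,0]],[54,[0.135,-0.005,0.003],[0,0,0]]]';python3 -m jog '[[54,[0.005,0,0],[0,0,0]],[54,[0.005,0,0],[0,0,0]]]';python3 plan.py 462 341.8 18 -9
python3 - <<'E'
from h import *
s=vision.camera('side');t=vision.camera('top')
a=cv2.resize(t[190:250,160:220],(400,400),interpolation=cv2.INTER_CUBIC)
b=cv2.resize(s[340:430,150:240],(400,400),interpolation=cv2.INTER_CUBIC)
cv2.imwrite('pics/d7.png',np.hstack([a,b]))
E
```

```text
clock: 8.63
position: [461.7, 342.4, 18.8]
orientation: [[-0.001, 0.153, 0.988], [-0.001, 0.988, -0.153], [-1.0, -0.001, -0.001]]
force: [-0.0, -0.4, -1.5]
finger_gap: 0.543
clock: 8.8
position: [461.6, 342.3, 17.6]
orientation: [[-0.002, 0.153, 0.988], [-0.001, 0.988, -0.153], [-1.0, -0.002, -0.001]]
force: [0.7, 0.2, -0.9]
finger_gap: 0.542
clk 8.8 pos [461.6207 342.332   17.617 ] gap 0.542 shift [-0.0013 -0.0016  0.0015] turn [ 0.004  -0.0018  0.0019] rows 0.018162169547545792
```

View pics/d7.png

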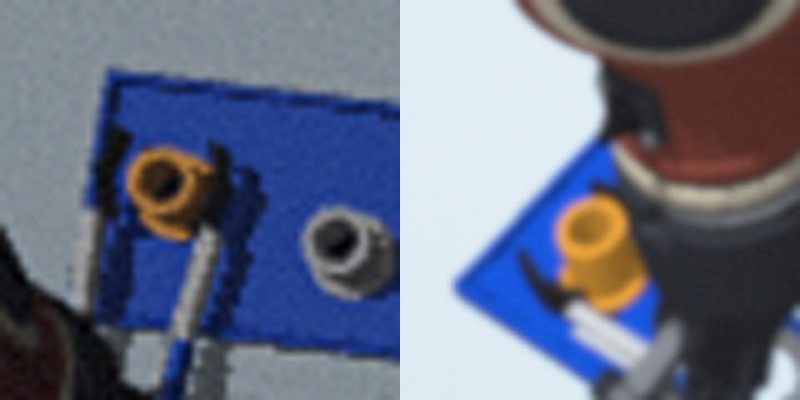

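```bash
python3 - <<'E'
from h import *
f=lambda u,v,z:at('top',160+(u+.5)*.15-.5,190+(v+.5)*.15-.5,z)
print('bush',f(161,181,40),'jaws',f(113,170,34),f(218,180,34))
E
```

```text
bush [561.5 324.7  40. ] jaws [566.5 344.9  34. ] [563.6 304.3  34. ]
```

The bush at (561.5,324.7) sits between the jaws, whose midpoint is (565,324.6), with no contact. I back off 2 mm and close with 70 N.

```bash
python3 -m jog '[[52,[0,0,-0.007],[0,0,0]],[48,[0,0,-0.007],[0,0,0]],[42,[0,0,-0.007],[0,0,0]],[36,[0,0,-0.007],[0,0,0]],[30,[0,0,-0.007],[0,0,0]]]' 70;python3 -m jog '[[30,[0,0,0],[0,0,0]],[30,[0,0,0],[0,0,0]],[30,[0,0,0],[0,0,0]]]';python3 -m jog '[[30,[-0.005,0,0],[0,0,0]],[30,[-0.015,0,0],[0,0,0]],[30,[-0.03,0,0],[0,0,0]],[30,[-0.05,0,0],[0,0,0]],[30,[-0.07,0,0],[0,0,0]]]'
```

```text
clock: 9.32
position: [460.1, 343.2, 19.1]
orientation: [[0.0, 0.153, 0.988], [0.0, 0.988, -0.153], [-1.0, 0.0, 0.0]]
force: [-1.7, -0.1, 0.9]
finger_gap: 0.431
clock: 9.57
position: [460.0, 343.2, 18.9]
orientation: [[-0.0, 0.153, 0.988], [0.0, 0.988, -0.153], [-1.0, 0.0, -0.0]]
force: [-1.6, -0.2, 1.9]
finger_gap: 0.428
clock: 9.98
position: [460.0, 342.8, 40.0]
orientation: [[-0.0, 0.153, 0.988], [-0.0, 0.988, -0.153], [-1.0, -0.001, -0.0]]
force: [0.3, -0.3, -2.4]
finger_gap: 0.43
```

```bash
python3 -m jog '[[30,[-0.04,0,0],[0,0,0]],[30,[-0.1,0,0],[0,0,0]],[30,[-0.17,0,0],[0,0,0]],[30,[-0.24,-0.02,0],[0,0,0]],[30,[-0.3,-0.06,0],[0,0,0]]]'|grep -v ori;python3 -m jog '[[30,[-0.02,-0.08,0],[0,0,0]],[30,[-0.03,-0.18,0],[0,0,0]],[30,[-0.03,-0.28,0],[0,0,0]],[30,[-0.03,-0.38,0],[0,0,0]],[30,[-0.03,-0.48,0],[0,0,0]]]'|grep -v ori;python3 plan.py 441 -200 140 -4
python3 - <<'E'
from bush import *
t=vision.camera('top');s=vision.camera('side');cv2.imwrite('pics/t8.png',t);cv2.imwrite('pics/s8.png',s)
p=manip.get_obs()['position'];e=p+np.array([100,-18,3])
for n,i in(('top',t),('side',s)):
    c=proj(n,e).astype(int);print(n,c,mask(i,(c[0]-20,c[0]+20,c[1]-25,c[1]+25)),box(n,e-[0,0,18]))
E
```

```text
clock: 10.4
position: [457.6, 327.3, 132.1]
force: [-0.4, 1.0, -2.4]
finger_gap: 0.43
clock: 10.82
position: [435.0, 181.6, 139.9]
force: [0.4, -0.8, -2.8]
finger_gap: 0.436
clk 10.82 pos [435.0243 181.6346 139.9135] gap 0.436 shift [-0.0009 -1.2541  0.2145] turn [-0.1069  0.0017 -0.0008] rows 9.153031245723225
top [243 221] [232.5 245.5 212.5 228.5] [236.5 251.3 214.3 229.6]
side [253 291] [246.5 263.5 279.5 297.5] [244.9 264.  278.8 305.1]
```

```bash
python3 -m jog '[[30,[0,-0.12,0.03],[-0.02,0,0]],[30,[0,-0.24,0.05],[-0.04,0,0]],[30,[0,-0.36,0.08],[-0.06,0,0]],[30,[0,-0.48,0.1],[-0.08,0,0]],[30,[0,-0.6,0.12],[-0.1,0,0]]]'|grep -v ori;python3 plan.py 441 -200 140 -4;python3 -m jog '[[30,[0,-0.12,0],[0,0,0]],[30,[0,-0.24,0],[0,0,0]],[30,[0,-0.35,0],[0,0,0]],[30,[0,-0.43,0],[0,0,0]],[30,[0,-0.49,0],[0,0,0]]]'|grep -v ori;python3 plan.py 441 -236 137 -4
```

```text
clock: 11.33
position: [443.7, -1.9, 139.8]
force: [0.9, -1.3, -2.4]
finger_gap: 0.434
clk 11.33 pos [443.6659  -1.8825 139.7607] gap 0.434 shift [-0.0008 -0.6592  0.04  ] turn [-0.0055  0.0023 -0.0001] rows 4.751451682708077
clock: 11.75
position: [431.9, -150.4, 139.8]
force: [0.4, -0.2, -2.2]
finger_gap: 0.434
clk 11.75 pos [ 431.9187 -150.3671  139.7685] gap 0.434 shift [ 0.0098 -0.2821  0.0528] turn [-0.0123  0.0018  0.0023] rows 2.066128406680638
```

```bash
python3 -m jog '[[30,[0,-0.09,0.01],[0,0,0]],[30,[0.004,-0.17,0.02],[0,0,0]],[30,[0.008,-0.24,0.03],[-0.01,0,0]],[30,[0.008,-0.275,0.04],[-0.01,0,0]],[30,[0.008,-0.28,0.045],[-0.01,0,0]]]'|grep -v ori;python3 -m jog '[[30,[0,0,0],[0,0,0]],[30,[0,0,0],[0,0,0]],[30,[0,0,0],[0,0,0]]]'|grep pos;python3 plan.py 441 -236 137 -4
python3 - <<'E'
from bush import *
t=vision.camera('top');s=vision.camera('side');cv2.imwrite('pics/t9.png',t);cv2.imwrite('pics/s9.png',s)
p=manip.get_obs()['position'];e=p+np.array([102.5,-9,3]);B={}
for n,i in(('top',t),('side',s)):
    c=proj(n,e).astype(int);B[n]=mask(i,(c[0]-20,c[0]+20,c[1]-25,c[1]+25));print(n,c,B[n],box(n,e-[0,0,18]))
a=cv2.resize(t[150:240,360:450],(400,400),interpolation=cv2.INTER_CUBIC)
b=cv2.resize(s[130:230,280:380],(400,400),interpolation=cv2.INTER_CUBIC)
cv2.imwrite('pics/d9.png',np.hstack([a,b]))
E
```

```text
clock: 12.17
position: [439.5, -234.7, 137.1]
force: [-0.2, 0.6, -2.0]
finger_gap: 0.428
position: [439.5, -229.6, 136.4]
clk 12.42 pos [ 439.4563 -229.6474  136.3931] gap 0.433 shift [-0.0021 -0.0208  0.0065] turn [ 0.0067 -0.0007 -0.0017] rows 0.15744779737475348
top [411 222] [405.5 417.5 215.5 230.5] [403.6 418.7 215.4 230.8]
side [341 181] [336.5 347.5 173.5 182.5] [334.2 348.6 171.5 191.5]
```

View pics/d9.png

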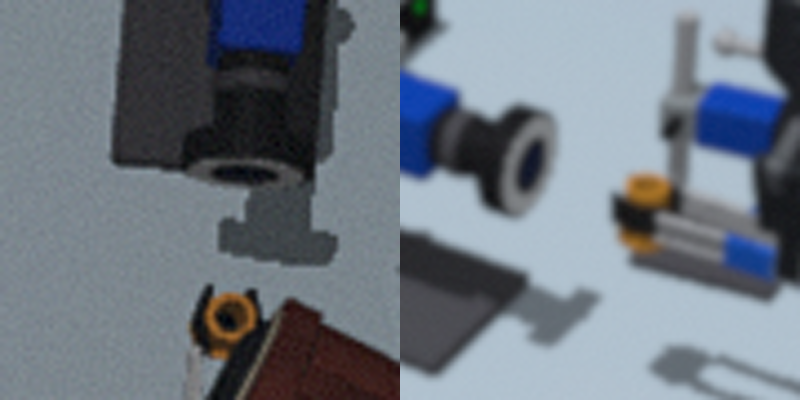

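The bush is held in the jaws in front of the lens, and the tongs point at it. In the d9 crop, the bush top is at (234,317) in the top half and (650,187) in the side half. I triangulate the bush and ring in the same pair of images.

```bash
python3 - <<'E'
from bush import *
ft=lambda u,v:(360+(u+.5)*.225-.5,150+(v+.5)*.225-.5)
fs=lambda u,v:(280+(u-400+.5)*.25-.5,130+(v+.5)*.25-.5)
def tri(a,b):
    o1,d1=ray('top',*a);o2,d2=ray('side',*b);s=np.linalg.lstsq(np.c_[d1,-d2],o2-o1,rcond=None)[0];p,q=o1+d1*s[0],o2+d2*s[1];return (p+q)/2,np.linalg.norm(p-q)
top,e=tri(ft(234,317),fs(650,187));print('bush top',top,e)
ring,e=tri(ft(246,171),fs(527,160));print('ring',ring,e)
p=manip.get_obs()['position'];print('tcp',p,'rel',top-p)
def back(n,q):
    u=proj(n,q);return (u[0]+.5-360)/.225-.5 if n=='top' else (u[0]+.5-280)/.25+399.5,(u[1]+.5-150)/.225-.5 if n=='top' else (u[1]+.5-130)/.25-.5
# predicted flange/rim extents if upright, in the crop's pixels
for n in('top','side'):
    for nm,r,z in(('rim',13,0),('flangebot',17,-36),('flangetop',17,-32)):
        q=np.array([back(n,top+[r*np.cos(a),r*np.sin(a),z]) for a in th]);print(n,nm,q.min(0),q.max(0))
# ring ellipse radius 34 at ring, axis yaw -4: predicted extents
for yaw in(-2,-4,-6):
  w=np.radians(yaw);n_=np.array([-np.sin(w),np.cos(w),0])
  for n in('top','side'):
    q=np.array([back(n,ring+34*(np.cos(a)*n_+np.sin(a)*np.array([0,0,1]))) for a in th]);print('ring',yaw,n,q.min(0),q.max(0))
# gold pixel extents in side image, crop px
s=cv2.imread('pics/s9.png');h=cv2.cvtColor(s,cv2.COLOR_BGR2HSV)[165:200,330:352];m=(h[...,0]<28)&(h[...,1]>90)
print('\n'.join(''.join('#' if x else '.' for x in r) for r in m))
E
```

```text
bush top [ 541.9 -238.1  153.1] 1.594159408150435
ring [ 624.8 -245.8  142.7] 1.1185149361381992
tcp [ 439.5 -230.2  136.4] rel [102.4  -7.9  16.7]
top rim [209.6 294.2] [259.2 342.8]
top flangebot [192.2 300.2] [255.3 362.2]
top flangetop [193.2 298.7] [256.6 360.9]
side rim [626.4 174.5] [671.  199.1]
side flangebot [617.4 222. ] [674.5 254.5]
side flangetop [617.6 216.4] [674.9 248.9]
ring -2 top [181.4 153.4] [310.5 185.8]
ring -2 side [500.  104.7] [554.7 214.8]
ring -4 top [181.5 152.8] [310.4 186.4]
ring -4 side [498.3 104.9] [556.4 214.5]
ring -6 top [181.7 151.9] [310.2 187.3]
ring -6 side [496.6 105.2] [558.  214.3]
......................
......................
......................
......................
......................
......................
......................
......................
......................
........#######.......
.......##########.....
.......###########....
.......###########....
.......###########....
.......###########....
.......###########....
........##########....
..........###.........
......................
......................
......................
......................
......####............
......######..........
......#######.........
......#######.........
.......########.......
.........######.......
......................
......................
......................
......................
......................
......................
......................
```

The bush top relative to the TCP is about 4–5 mm lower than at the grasp, so the tongs have drooped about 3° nose-down. I check that with a subpixel edge fit before correcting it.

```bash
cat > tilt.py <<'E'
from bush import *
def gold(n,k=5):
    a=np.mean([vision.camera(n).astype(float) for _ in range(k)],0);return np.clip(a[...,2]-a[...,0],0,None) # red minus blue
def cross(f,lev):  # outermost subpixel crossings of a 1-D profile
    i=np.nonzero(f>lev)[0]
    if len(i)<2: return None
    a,b=i[0],i[-1];return a-(f[a]-lev)/(f[a]-f[a-1]),b+(f[b]-lev)/(f[b]-f[b+1])
def main():
    p=manip.get_obs()['position'];g={n:gold(n) for n in('top','side')};th=np.linspace(0,2*np.pi,180)
    c0=p+[102,-8,0]
    def circ(n,s,r,h):
        t=s[3];ax=np.array([np.sin(t),0,np.cos(t)]);ex=np.array([np.cos(t),0,-np.sin(t)])
        q=s[:3]+h*ax+r*(np.cos(th)[:,None]*ex+np.sin(th)[:,None]*np.array([0,1,0]))
        return np.array([proj(n,a) for a in q])
    obs=[]
    cs=proj('side',c0).astype(int);ct=proj('top',c0+[0,0,18]).astype(int)
    S=g['side'];lo=S[cs[1]-25:cs[1]+25,cs[0]-14:cs[0]+14];lev=lo.max()*.45;print('max',lo.max())
    for u in range(cs[0]-14,cs[0]+14):
        e=cross(S[cs[1]-25:cs[1]+25,u],lev)
        if e: obs.append((u,e[0]+cs[1]-25,e[1]+cs[1]-25))
    rows=[(v,*[x+cs[0]-14 for x in e]) for v in range(cs[1]-12,cs[1]+14) if (e:=cross(S[v,cs[0]-14:cs[0]+14],lev))]
    T=g['top'];tt=T[ct[1]-14:ct[1]+14,ct[0]-14:ct[0]+14]
    tr=[(u,*[x+ct[1]-14 for x in e]) for u in range(ct[0]-14,ct[0]+14) if (e:=cross(T[ct[1]-14:ct[1]+14,u],tt.max()*.45))]
    np.set_printoptions(precision=2,suppress=True);print('cols',np.array(obs));print('rows',np.array(rows));print('top cols',np.array(tr))
    for n,s in(('side',0),('side',-.07),('side',.07)): 
        st=np.array([*(c0),s]);print(n,s,[ (circ(n,st,r,h).min(0),circ(n,st,r,h).max(0)) for r,h in((13,18),(17,-18))])
main()
E
python3 tilt.py
```

```text
max 125.20000000000002
cols [[336.   187.45 189.28]
 [337.   174.93 190.3 ]
 [338.   173.79 191.14]
 [339.   173.38 191.73]
 [340.   173.16 191.92]
 [341.   173.07 191.84]
 [342.   173.08 191.62]
 [343.   173.11 191.36]
 [344.   173.2  180.59]
 [345.   173.35 180.51]
 [346.   173.68 180.37]
 [347.   174.51 179.28]]
rows [[174.   337.74 346.47]
 [175.   336.96 347.32]
 [176.   336.79 347.6 ]
 [177.   336.86 347.58]
 [178.   337.02 347.33]
 [179.   337.44 347.08]
 [180.   339.06 346.61]
 [188.   335.76 340.65]
 [189.   335.82 342.48]
 [190.   336.61 343.36]
 [191.   337.82 343.69]]
top cols [[407.   218.   223.62]
 [408.   216.78 229.28]
 [409.   216.29 230.05]
 [410.   215.84 230.32]
 [411.   215.54 230.23]
 [412.   215.5  226.76]
 [413.   215.5  226.52]
 [414.   215.65 225.95]
 [415.   216.11 225.07]
 [416.   216.6  224.21]
 [417.   217.78 223.34]]
side 0 [(array([336.41, 172.82]), array([347.57, 178.96])), (array([334.16, 184.69]), array([348.44, 192.84]))]
side -0.07 [(array([336.92, 172.8 ]), array([348.03, 179.28])), (array([333.71, 184.34]), array([347.92, 192.88]))]
side 0.07 [(array([335.91, 172.84]), array([347.08, 178.69])), (array([334.63, 184.99]), array([348.94, 192.79]))]
```

Edge fits give 0–3° of tilt, and the height deficit suggests about 2°. I apply 2° nose-up and a shift of (+2.7,−2.6,+3) mm.

```bash
python3 -m jog '[[30,[-0.004,-0.004,0.004],[0,-0.015,0]],[30,[-0.008,-0.008,0.008],[0,-0.03,0]],[30,[-0.01,-0.008,0.01],[0,-0.044,0]],[30,[-0.01,-0.008,0.01],[0,-0.044,0]],[30,[-0.01,-0.008,0.01],[0,-0.044,0]]]';python3 -m jog '[[30,[0,0,0],[0,0,0]],[30,[0,0,0],[0,0,0]],[30,[0,0,0],[0,0,0]]]'; cat > fin.py <<'E'
from tilt import *
E
sed -i 's/^main()$/if __name__=="__main__": main()/' tilt.py
cat > fin.py <<'E'
from tilt import gold,cross
from bush import *
p=manip.get_obs()['position'];c0=p+[102,-8,4];g={n:gold(n) for n in('top','side')}
# rim extents: side left/right/top, top-view upper edge and right edge
def ext(n,c,w=14):
    G=g[n][c[1]-w:c[1]+w,c[0]-w:c[0]+w];l=G.max()*.45
    a=[e for v in G.T if (e:=cross(v,l))];b=[(k,*e) for k,v in enumerate(G) if (e:=cross(v,l))]
    return min(e[0] for e in a)+c[1]-w,b,c[0]-w,c[1]-w
vt,b,u0,v0=ext('side',proj('side',c0).astype(int));rim=[r for r in b if r[0]+v0<vt+6]
S=(min(r[1] for r in rim)+u0,max(r[2] for r in rim)+u0,vt)
vt2,b2,u2,v2=ext('top',proj('top',c0+[0,0,18]).astype(int));T=(max(r[2] for r in b2)+u2,vt2)
def mod(q):
    o=[]
    for n in('side','top'):
        k=np.array([proj(n,q+[13*np.cos(a),13*np.sin(a),0]) for a in th]);o.append((k.min(0),k.max(0)))
    return np.array([o[0][0][0],o[0][1][0],o[0][0][1],o[1][1][0],o[1][0][1]])
y=np.array([*S,*T])+np.array([-.2,.2,-.2,.2,-.2])
r=least_squares(lambda q:mod(q)-y,c0+[0,0,18],diff_step=1e-4);print('tcp',p,'bush top',r.x,'rel',r.x-p,'res',r.fun)
E
python3 fin.py
```

```text
clock: 13.43
position: [441.9, -234.5, 139.5]
orientation: [[0.035, 0.068, 0.997], [-0.002, 0.998, -0.068], [-0.999, 0.0, 0.035]]
force: [0.8, 1.9, -3.0]
finger_gap: 0.427
clock: 13.68
position: [442.2, -234.3, 139.3]
orientation: [[0.034, 0.067, 0.997], [-0.002, 0.998, -0.067], [-0.999, 0.0, 0.034]]
force: [-0.1, -0.4, -2.2]
finger_gap: 0.431
tcp [ 442.2 -234.3  139.3] bush top [ 544.2 -242.1  160.8] rel [102.   -7.8  21.5] res [-0.2 -0.3 -0.1  0.1  0.5]
```

```bash
python3 -m jog '[[30,[0.003,0.001,0],[0,0,0]],[30,[0.006,0.002,0],[0,0,0]],[30,[0.006,0.002,0],[0,0,0]],[30,[0.006,0.002,0],[0,0,0]],[30,[0.006,0.002,0],[0,0,0]]]'|grep -v ori;python3 -m jog '[[30,[0,0,0],[0,0,0]],[30,[0,0,0],[0,0,0]],[30,[0,0,0],[0,0,0]],[30,[0,0,0],[0,0,0]],[30,[0,0,0],[0,0,0]]]'; python3 fin.py; python3 - <<'E'
from h import *
# tray check: compare the steel bushes now with the start
a=cv2.imread('pics/top0.png')[205:245,198:258].astype(float);b=vision.camera('top')[205:245,198:258].astype(float)
print('steel diff',np.abs(cv2.GaussianBlur(a-b,(5,5),0)).max(),np.abs(a-b).mean(), manip.get_obs()['joint_vel'])
r,_=cv2.phaseCorrelate(a.mean(2),b.mean(2));print('shift px',r)
c=cv2.imread('pics/top0.png')[110:195,380:440].astype(float).mean(2);print('camera shift px',cv2.phaseCorrelate(c,vision.camera('top')[110:195,380:440].astype(float).mean(2)))
E
```

```text
clock: 14.6
position: [442.2, -233.8, 137.5]
force: [0.1, -0.2, -2.5]
finger_gap: 0.426
clock: 15.02
position: [442.2, -233.8, 137.6]
orientation: [[0.034, 0.067, 0.997], [-0.002, 0.998, -0.067], [-0.999, -0.0, 0.035]]
force: [0.3, -0.3, -1.7]
finger_gap: 0.43
tcp [ 442.2 -233.8  137.6] bush top [ 544.1 -241.5  158.7] rel [101.8  -7.7  21.2] res [-0.1 -0.2 -0.1  0.1  0.3]
steel diff 18.9375 9.376805555555556 [-0. -0. -0. -0. -0.  0. -0.]
shift px (0.01914693745380802, 0.01886429746272711)
camera shift px ((-0.0053203837726840675, -0.12401235585951298), 0.9949855234668894)
```

```bash
python3 -c "
from workcell import job;print(job.hand_in())"
```

```text
the job is handed in; nothing more can be done
None
```

The bronze bush is held in the tongs in front of the larger inspection camera, and the job is handed in at about 16 s of the 42 s allowed. It reports no verdict.

- **Tongs:** the first lift let them pitch nose-up by about 29°. I set them back flat, regripped about 8 mm farther back and tighter, and the second lift stayed level.
- **Bush:** I lowered the open jaws around it in the tray, closed at 70 N, lifted it out and carried it to the camera. It had drooped about 2° there, so I tilted the tool 2° nose-up to bring it level.
- **Final position:** the bush centre measured about (544.1, −241.5, 140.7) mm. The focus is estimated at about (544, −241, 140) mm.
- **Steadiness:** the arm was still and the grip opening steady at 0.43.
- **Left in place:** between the first and last top-camera pictures, the steel bushes shifted less than 0.02 px and the camera about 0.1 px. Wrist force readings stayed near 11 N or below.

- **Ring height:** estimates of the ring light's centre disagreed, 140.7 and 142.7 mm against the stated 140 mm. I used the stated value.
- **Bush tilt:** the image edges gave 0° to 3° before the correction, so it is upright only to about 1–2°.

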